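Roll the fallen mug handle-up and hang it to drain

ROBOT

A 6-joint arm with a two-finger parallel gripper is mounted at the origin on the work surface. World frame = base frame: x ahead of the robot, y to its left, z up, the work surface at z = 0. Lengths are in m, angles in degrees, forces in N, time in s.
With the tool pointing down it reaches from about 0.375 to 0.9 m from the base axis. Payload 3.1 kg.
Tool frame: the origin (TCP) lies on the centre line of the jaws, within the pads' length; the fingertips stand 25 mm ahead of it and the grasp point (between the pads) lies 6 mm ahead of it; z points along the fingers, y is the line along which they close (so a half turn about z gives the same grasp; the last joint's range is limited). The gripper opens to 87 mm and grips with 3 to 60 N. Pads are 19 mm wide; open, the fingers measure 117 mm over their backs; the gripper's body (75 mm by 190 mm) begins 51 mm behind the grasp point.
Start: joints at [64.601, 30.224, 82.088, -0, 67.689, -10.227], TCP at [0.164, 0.603, 0.248] pointing down, gripper open.
Joint ranges: [-176.69, 176.69], [-43.24, 126.21], [12.49, 139.97], [-82, 262], [0, 151.66], [-163.58, 163.58]. Speed limits (degrees/s): [159.86, 159.86, 180, 180, 180, 180].

INTERFACE

Orientations are given as a 3x3 rotation matrix whose columns are the frame's x, y, z axes.
In Python, from rig import * gives the robot as it stands.
- The arm moves only by the tool step_arm, never from a script. Its argument "steps" is a list of rows, each a list of 7 numbers: the shift along the tool's x, y, z normalised to -1 to 1, where 1 is 0.3 m, then the turn, a rotation vector about the tool's x, y, z normalised to -1 to 1, where 1 is 45 degrees, then the gripper's target within -1 to 1 (shut at 1, half-way at 0, fully open at -1). A call has 1 to 8 rows; each row is the pose to reach, as a shift and turn from the pose commanded when the call began, along the tool's axes at that moment; what a row does not reach only later rows make up. A row lasts 1/12 s, in which the tool goes at most 41.7 mm and 7.16 degrees, less where a joint would pass 70% of its speed; a pose out of reach is approached as far as the arm can. A call with a number of a shift or a turn outside -1 to 1 is refused whole. A call with a gripper value outside its range is refused whole. The fingers move at their own pace and stop on an object; the grip force is fixed at half the most. Time passes only in rows, so rows that repeat a pose let the fingers close. It gives the time, the measured TCP pose, the force, the opening and the grip force at its end, in the units of the state.
- read_state(): the state, without advancing time (a new reading comes with each control period).
- capture(name): name is "scene" or "top" or "wrist"; returns a dict with "image" (420x560x3 uint8, red, green, blue), "vertical_fov" (degrees; the focal length in pixels is half the picture's height over the tangent of half this angle, whatever the lens; pixels are square), "cx", "cy" (the principal point, pixels), "world_from_camera" (4x4, takes a point from camera to world coordinates); the wrist camera has in their place "T_tool_cam" (4x4, takes a point from camera to tool coordinates, whose origin is the TCP and whose axes are the flange's). Camera axes: x right, y down, z forward; pixel columns grow to the right and rows downward; lengths in m; the calibration is good to about 2 mm. A picture is of the moment at which its call begins: read the wrist's pose just before it. There is no depth.
- hand_in(): hands the job in; it is judged then, once.
The state is a dict: "time_s": time; "joint_positions": joint angles; "qvel": joint speeds; "tau": joint torques, N m; "position": TCP position; "tcp_rot": TCP orientation; "force": force on the tool from outside, world axes, zero at the start; "moment": the same for the moment, N m; "opening": opening from 0.0 (shut) to 1.0 (fully open); "grasp_force": force on a finger pad.
Only numpy, scipy, OpenCV 4.12 (cv2) and the standard library are available. Lean on these libraries where they do the work, as an engineer would, in place of code of your own. Each camera call takes 0.05 s, during which the arm holds its last target. There are 200 camera calls.

TASK

A mug too wide to grip round lies on its side with its handle sticking out level. Without lifting it, roll it along the table until the handle stands straight up and let go so that it rests there for a moment; then hang it mouth-down on the drainer's sloping peg, pushed on until the peg's tip meets the mug's inside bottom, and let go. The drip tray must end up slid fully home beneath it; leave the other things on the table where they are.

Things in the scene. Friction and masses are not known exactly. Their poses are not given: they have to be found in the camera images.
- mug_center (a point): mid-point of the mug's axis. Twelve-sided steel mug, 100 mm long, 90 mm across flats, about 280 g, walls 4 mm; inside 94 mm deep, 82 mm wide. x: along the mug from mouth (at -50 mm) to closed bottom (+50 mm); y: towards the handle. Starts lying on a flat, this point 45 mm up, y level. It rests stably on any flat and turns 30 degrees (one flat) per 24 mm rolled, but rolls on if nudged fast; y up = handle up
- mug_handle (a point): centre of the handle's grip bar: 80 mm from the mug's axis along the mug's y, 4 mm from mug_center along its x (same axes). Black D handle; bar 76 mm long (x), 16 mm wide (z), 10 mm thick (y); 30 mm gap to the mug's wall, 58 mm between the two legs. 125 mm up when the mug lies with its handle straight up
- mug: the same mug as a body, same axes; its origin lies 45 mm from mug_center along -z of the mug, on a flat
- drainer: fixed wooden drainer: base plate 198 x 150 mm, 5 mm thick; upright board at its -x side, 150 mm wide, 125 mm high, its face towards the peg 94 mm to -x of the origin. Origin on the table below where the hung mug's centre comes; x from the board to the open side (roughly away from the robot), y along the board, z up
- peg: round wooden peg 18 mm thick, round-tipped, rising from the drainer's board at 38 degrees above level along the drainer's +x. x: along the peg to its tip; z: square to it, leaning up. Origin on its centre line where the hung mug's mouth comes, 120 mm above the table; the peg runs from 45 mm behind it (the board) to 94 mm ahead (tip)
- peg_tip (a point): very tip of the peg on its centre line, 178 mm above the table; axes as peg
- seat (a point): where mug_center comes when the mug hangs fully home, its inner top wall resting along the peg: 50 mm along the peg from peg and 32 mm below its centre line (along -z of the peg), 126 mm above the table. Axes as peg; the hung mug's x lies along this x (mouth down to the board)
- tray (a joint): how far the white drip tray (150 x 136 mm, 22 mm high) is out along the drainer's +y, in m: 0 fully home under the peg (a hard stop), 0.075 fully out. About 1.5 N of friction; stays where left
- tray_tab (a point): point on the tray's upright tab at its +y edge: plate 70 mm long (drainer's x), 8 mm thick (y), top 62 mm above the table, this point 16 mm below the top at mid-length and mid-thickness, moving with the tray. Axes as the drainer. Pushing the tab along the drainer's -y slides the tray home; then this point is 72 mm to +y of the drainer's origin
- spray: white bottle, 48 mm thick, 170 mm high, a bystander to be left alone; origin at its underside
- jar: glass jar, 68 mm thick, 100 mm high, a bystander to be left alone; origin at its underside
- pen_cup: black beaker, 76 mm wide, 100 mm high, a bystander to be left alone; origin at its underside
- mill: wooden mill, 54 mm thick, 150 mm high, a bystander to be left alone; origin at its underside
- spoon: wooden spoon, 200 mm long, lying, a bystander to be left alone; origin at its underside
- case: soft-cornered case, 160 x 60 x 35 mm, a bystander to be left alone; origin at its underside
- fruit_bowl: bowl of tomatoes, 200 mm wide, 80 mm high, a bystander to be left alone; origin at its underside

How it is judged (in metres and radians):
On the way, in this order (a step that is already met when the one before it is completed fails the run):
1. the mug rests on the table, untouched, with its handle straight up (angle between mug_center's own y axis and vertical below 0.26 rad and height (world z) of mug_center below 0.052 m and contact force between mug and the fingers below 0.1 N and linear speed of mug below 0.03 m/s), for 0.3 s.
2. the mug hangs mouth-down, fully home on the peg, let go (distance between mug_center and seat below 0.02 m and angle between the x axis of mug_center and the x axis of seat, either way round below 0.2 rad and angle between mug_center's own x axis and vertical below 1.3 rad and contact force between mug and the fingers below 0.1 N and linear speed of mug below 0.03 m/s), for 0.3 s.
At the end, for the whole second after the job is handed in: The mug hangs released and at rest on the peg, its centre within 20 mm of the seat, its axis within 0.2 rad of the peg's and its mouth down; the drip tray is within 8 mm of fully home (all of step 2 and value of joint tray below 0.008 m); the robot touches nothing.
It fails at once if a bystander is moved by more than 40 mm (distance of any of spray, jar, pen_cup, mill, spoon, case, fruit_bowl from where it was at the start of the episode above 0.04 m).
It fails at once if the mug is lifted off the table with its handle not up (height (world z) of mug_center above 0.075 m and angle between mug_center's own y axis and vertical above 1.2 rad).
It also fails if it takes over 72 s, if anything falls off the work surface, if the arm or the gripper's body presses on something with over 40 N, if the wrist force passes 120 N, or if a joint passes its speed limit or range.

## Working session

There is one attempt and no reset: what is moved stays moved. The work goes in short steps, Python scripts to look and compute and a tool call to move; the robot and the scene stay as the last step left them, time stands still between calls to the robot, and variables do not carry over. Pictures are saved under pics/ and viewed, at most 10 in all, crops included, and the job is handed in when it is done.

Besides the shell and the picture viewer there is one more tool, called after "Call:" by a JSON object that holds its "name" and its "arguments". step_arm: Moves the arm, as the interface text tells. Scaled input: -1 to 1 covers 0.3 m each way for a shift and 45 degrees each way for a turn. Its arguments: {"type":"object","properties":{"steps":{"type":"array"}},"required":["steps"]}

```bash
mkdir -p pics; ls
python3 - <<'E'
from rig import *
import cv2,numpy as np
for n in ("scene","top"):
    c=capture(n); cv2.imwrite(f"pics/{n}0.png",c["image"][:,:,::-1]); print(n,c["vertical_fov"],c["cx"],c["cy"],np.round(c["world_from_camera"],4).tolist())
s=read_state();print(s)
E
```

```text
pics
scene 45.59964618888714 292.12680944736644 213.66659911417713 [[-0.2041, 0.7352, -0.6464, 1.6254], [0.9788, 0.166, -0.1203, 0.1975], [0.0189, -0.6573, -0.7534, 1.3802], [0.0, 0.0, 0.0, 1.0]]
top 48.8728717703422 280.1140103722287 207.3024550130388 [[-0.0107, -0.983, 0.1831, 0.3215], [-0.9998, 0.0075, -0.0182, 0.0161], [0.0165, -0.1832, -0.9829, 1.4277], [0.0, 0.0, 0.0, 1.0]]
{'time_s': 0.1, 'joint_positions': array([ 6.46005954e+01,  3.02750285e+01,  8.21484617e+01,  6.93701000e-04,
        6.76888503e+01, -1.02273241e+01]), 'qvel': array([ 0.16307085, -0.14210582, -0.25084736, -0.00442478, -0.04112689,
       -0.05227308]), 'tau': array([-2.74668009e-04, -4.40982163e+01, -1.77149606e+01,  6.34884741e-02,
        5.33724285e-02, -4.68135363e-05]), 'position': array([0.16328036, 0.60267023, 0.24665778]), 'tcp_rot': array([[-9.65142783e-01,  2.61722533e-01, -8.51118095e-04],
       [ 2.61723671e-01,  9.65141233e-01, -1.76638464e-03],
       [ 3.59146506e-04, -1.92757114e-03, -9.99998078e-01]]), 'force': array([ 0.50090629,  0.0727191 , -0.21165384]), 'moment': array([-0.02819764, -0.01099872, -0.02513904]), 'grasp_force': 0.0, 'opening': 0.998382245031419}
```

View pics/scene0.png

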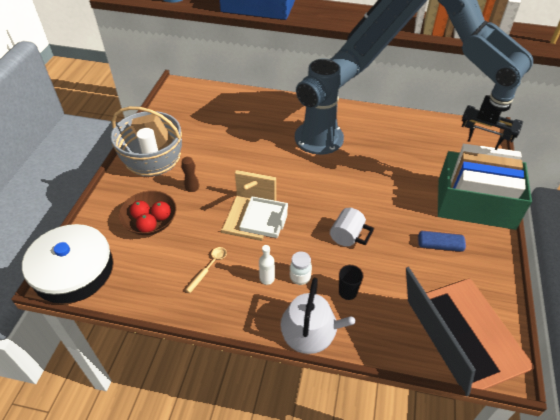

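View pics/top0.png

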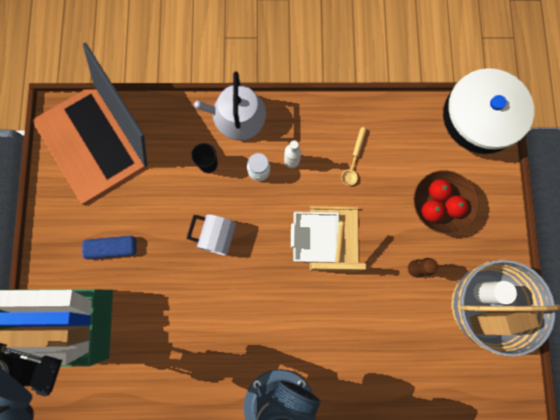

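Run:
```python
import cv2,numpy as np
t=cv2.imread("pics/top0.png")[200:275,180:380];s=cv2.imread("pics/scene0.png")[168:248,215:385]
a=cv2.resize(t,(800,300),interpolation=cv2.INTER_CUBIC);b=cv2.resize(s,(638,300),interpolation=cv2.INTER_CUBIC)
o=np.zeros((600,800,3),np.uint8);o[:300]=a;o[300:,:638]=b;cv2.imwrite("pics/crop1.png",o)
```

```text
(no output)
```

View pics/crop1.png

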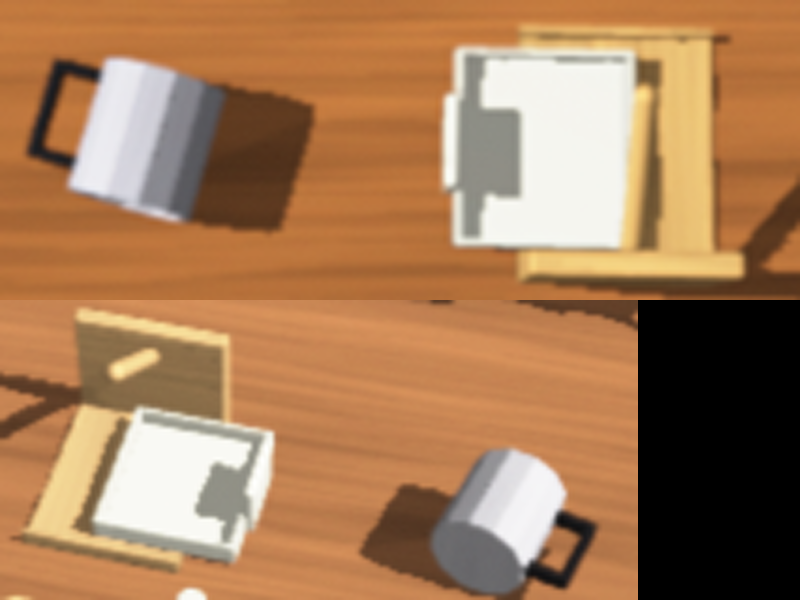

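```bash
cat > h.py <<'E'
import numpy as np, cv2
from scipy.optimize import least_squares
from scipy.spatial.transform import Rotation as R
TOP=(48.8728717703422,280.114,207.302,np.array([[-0.0107,-0.983,0.1831,0.3215],[-0.9998,0.0075,-0.0182,0.0161],[0.0165,-0.1832,-0.9829,1.4277],[0,0,0,1]]))
SCN=(45.59964618888714,292.1268,213.6666,np.array([[-0.2041,0.7352,-0.6464,1.6254],[0.9788,0.166,-0.1203,0.1975],[0.0189,-0.6573,-0.7534,1.3802],[0,0,0,1]]))
def proj(P,cam):
    f=210/np.tan(np.radians(cam[0]/2)); T=np.linalg.inv(cam[3]); q=np.atleast_2d(P)@T[:3,:3].T+T[:3,3]
    return np.c_[cam[1]+f*q[:,0]/q[:,2],cam[2]+f*q[:,1]/q[:,2]]
def place(L,p): # planar pose x,y,yaw
    c,s=np.cos(p[2]),np.sin(p[2]); L=np.asarray(L,float)
    return np.c_[p[0]+c*L[:,0]-s*L[:,1],p[1]+s*L[:,0]+c*L[:,1],L[:,2]]
def fit(obs,p0): # obs list of (cam,local pts,pixels)
    f=lambda p:np.concatenate([(proj(place(L,p),c)-np.array(px)).ravel() for c,L,px in obs])
    r=least_squares(f,p0,loss='soft_l1'); return r.x,f(r.x).reshape(-1,2)
E
python3 - <<'E'
from h import *
t=lambda l:[(180+u/4-.4,200+v/4-.4) for u,v in l]
s=lambda l:[(215+u/3.753-.4,168+(v-300)/3.75-.4) for u,v in l]
mug=[(TOP,[[.05,.045,.057],[.05,-.045,.033],[-.05,-.045,.033],[-.05,.045,.057],[.042,.085,.053],[-.034,.085,.053]],t([(110,58),(222,90),(190,220),(68,188),(55,62),(30,155)])),
 (SCN,[[.05,0,.045],[.042,.085,.053],],s([(478,543),(597,524)]))]
p,r=fit(mug,[.4,.25,0]);print("mug",p,np.degrees(p[2]));print(r.round(1).tolist())
dr=[(TOP,[[-.094,.075,.125],[-.094,-.075,.125],[.015,0,.178]],t([(520,255),(743,253),(645,88)])),
 (SCN,[[-.094,.075,.125],[-.094,-.075,.125],[.015,0,.178]],s([(230,338),(78,312),(118,372)]))]
d,r=fit(dr,[.35,-.05,0]);print("dr",d,np.degrees(d[2]));print(r.round(1).tolist())
# tray tab
for o in (0,.03,.05,.06,.075):
    q=place([[.035,.076+o,.062],[-.035,.076+o,.062]],d);print(o,((proj(q,TOP)-[180,200])*4).round(0).tolist(),((proj(q,SCN)-[215,168])*3.75+[0,300]).round(0).tolist())
E
```

```text
mug [ 0.49676088  0.18201874 -0.24159095] -13.84214186689745
[[-1.2, 0.6], [0.5, 0.6], [0.3, 0.1], [0.6, 0.5], [-0.9, -0.7], [-1.3, 0.5], [-0.6, 4.4], [-7.7, 15.1]]
dr [ 0.49630591 -0.16992523 -0.01808152] -1.0359945364913241
[[1.5, -0.1], [-1.0, 0.9], [-1.0, 0.7], [-0.4, 1.7], [-0.5, 1.5], [-0.3, -0.0]]
0 [[515.0, 85.0], [516.0, 179.0]] [[195.0, 487.0], [213.0, 433.0]]
0.03 [[475.0, 85.0], [475.0, 178.0]] [[226.0, 493.0], [244.0, 438.0]]
0.05 [[448.0, 85.0], [448.0, 178.0]] [[247.0, 497.0], [265.0, 442.0]]
0.06 [[435.0, 84.0], [435.0, 178.0]] [[258.0, 499.0], [275.0, 444.0]]
0.075 [[415.0, 84.0], [414.0, 178.0]] [[273.0, 502.0], [290.0, 447.0]]
```

```bash
cat >> h.py <<'E'
def Rt(yaw,tx=0,ty=0): # tool: pointing down, x at yaw (deg); then turned about own x, then own y
    c,s=np.cos(np.radians(yaw)),np.sin(np.radians(yaw))
    B=np.array([[c,s,0],[s,-c,0],[0,0,-1.]])
    return B@R.from_euler('XYZ',[tx,ty,0],degrees=True).as_matrix()
def rows(targets,st=None):
    from rig import read_state
    s=read_state(); p,M=(s["position"],s["tcp_rot"]) if st is None else st
    for q,N in targets:
        print(np.round(np.r_[M.T@(np.array(q)-p)/.3,R.from_matrix(M.T@N).as_rotvec(degrees=True)/45],3).tolist())
E
cat > d.json <<'E'
E
python3 - <<'E'
from h import *
t=lambda l:[(180+u/4-.4,200+v/4-.4) for u,v in l]
s=lambda l:[(215+u/3.753-.4,168+(v-300)/3.75-.4) for u,v in l]
mug=[(TOP,[[.05,.045,.057],[.05,-.045,.033],[-.05,-.045,.033],[-.05,.045,.057],[.042,.085,.053],[-.034,.085,.053]],t([(110,58),(222,90),(190,220),(68,188),(55,62),(30,155)])),
 (SCN,[[.05,0,.045],[-.034,.085,.053],],s([(478,543),(597,524)]))]
p,r=fit(mug,[.4,.25,0]);print("mug",p,np.degrees(p[2]));print(r.round(1).tolist())
rows([([.28,.401,.29],Rt(127)),([.397,.2,.27],Rt(89))])
E
```

```text
mug [ 0.49698631  0.18170336 -0.25404162] -14.55551282854958
[[-0.9, 0.4], [0.8, 0.8], [0.2, 0.2], [0.5, 0.1], [-0.5, -1.1], [-1.3, 0.1], [-0.8, 4.3], [-0.3, -0.2]]
[-0.551, -0.547, -0.144, -0.003, 0.0, 0.841]
[-1.103, -1.092, -0.076, -0.002, 0.001, 1.685]
```

Call:
{"name": "step_arm", "arguments": {"steps": [[-0.1,-0.1,-0.15,0,0,0.1,1],[-0.55,-0.55,-0.15,0,0,0.84,1],[-0.55,-0.55,-0.15,0,0,0.84,1],[-0.55,-0.55,-0.15,0,0,0.84,1],[-0.55,-0.55,-0.15,0,0,0.84,1],[-0.55,-0.55,-0.15,0,0,0.84,1],[-0.55,-0.55,-0.15,0,0,0.84,1],[-0.55,-0.55,-0.15,0,0,0.84,1]]}}

```text
time_s: 0.77
position: [0.2804, 0.3994, 0.2926]
tcp_rot: [[-0.599, 0.801, -0.0], [0.801, 0.599, 0.0], [0.0, -0.0, -1.0]]
force: [-0.8, 0.0, 0.1]
opening: 0.481
grasp_force: 0.0
```

Run:
```python
from h import *
rows([([.48,.2,.28],Rt(89)),([.514,.005,.25],Rt(89))])
```

```text
[-0.931, 0.134, 0.042, -0.0, -0.0, 0.84]
[-1.519, -0.165, 0.142, -0.0, -0.0, 0.84]
```

Call:
{"name": "step_arm", "arguments": {"steps": [[-0.93,0.13,0.04,0,0,0.84,1],[-0.93,0.13,0.04,0,0,0.84,1],[-0.93,0.13,0.04,0,0,0.84,1],[-0.93,0.13,0.04,0,0,0.84,1],[-0.93,0.13,0.04,0,0,0.84,1],[-0.93,0.13,0.04,0,0,0.84,1],[-0.93,0.13,0.04,0,0,0.84,1],[-0.93,0.13,0.04,0,0,0.84,1]]}}

```text
time_s: 1.43
position: [0.4838, 0.1993, 0.2801]
tcp_rot: [[0.016, 1.0, 0.004], [1.0, -0.016, -0.001], [-0.001, 0.004, -1.0]]
force: [1.1, -0.5, -0.7]
opening: 0.007
grasp_force: 0.0
```

Run:
```python
from h import *
from rig import *
rows([([.514,.005,.2],Rt(89)),([.514,.005,.06],Rt(89))])
s=read_state();c=capture("wrist");print(c["vertical_fov"],c["cx"],c["cy"],np.round(c["T_tool_cam"],4).tolist())
cv2.imwrite("pics/w1.png",c["image"][:,:,::-1])
import json;json.dump([s["position"].tolist(),s["tcp_rot"].tolist()],open("w1.json","w"))
```

```text
[-0.646, 0.11, 0.268, 0.005, 0.001, 0.001]
[-0.645, 0.108, 0.735, 0.005, 0.001, 0.001]
69.40535594239125 280.1668576532108 208.4194049956516 [[-0.0002, -0.9693, -0.2458, 0.0658], [1.0, -0.0003, 0.0, 0.0006], [-0.0001, -0.2458, 0.9693, -0.1379], [0.0, 0.0, 0.0, 1.0]]
```

View pics/w1.png

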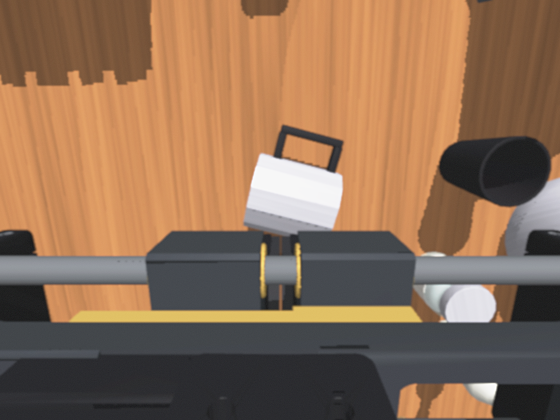

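Run:
```python
from h import *
import json
p,M=json.load(open("w1.json")); T=np.eye(4);T[:3,:3]=M;T[:3,3]=p
C=np.array([[-0.0002,-0.9693,-0.2458,0.0658],[1,-0.0003,0,0.0006],[-0.0001,-0.2458,0.9693,-0.1379],[0,0,0,1]])
W=(69.40535594239125,280.167,208.419,T@C);print(W[3][:3,3])
q,r=fit([(W,[[-.034,.085,.053],[.042,.085,.053],[-.05,.045,.057],[.05,.045,.057],[.05,.012,.09],[-.05,.012,.09]],[(285,125),(343,141),(259,155),(343,180),(343,190),(254,163)])],[.49,.18,-.25])
print(q,np.degrees(q[2]),r.round(1).tolist())
q,r=fit([(W,[[-.034,.085,.053],[.042,.085,.053]],[(285,125),(343,141)])],[.49,.18,-.25]);print(q,np.degrees(q[2]),r.round(1).tolist())
```

```text
[0.4849276  0.26518721 0.4179011 ]
[ 0.50101923  0.18207439 -0.26740466] -15.321158595209791 [[-1.2, -0.9], [3.3, -0.2], [3.1, -0.2], [0.4, -4.2], [-2.3, 18.5], [-0.6, 23.6]]
[ 0.50006132  0.18141239 -0.26553371] -15.213960945381023 [[-2.2, -0.2], [2.4, 0.3]]
```

Call:
{"name": "step_arm", "arguments": {"steps": [[-0.65,0.11,0.27,0,0,0,1],[-0.65,0.11,0.27,0,0,0,1],[-0.65,0.11,0.27,0,0,0,1],[-0.65,0.11,0.27,0,0,0,1],[-0.65,0.11,0.5,0,0,0,1],[-0.65,0.11,0.73,0,0,0,1],[-0.65,0.11,0.73,0,0,0,1],[-0.65,0.11,0.73,0,0,0,1]]}}

```text
time_s: 2.15
position: [0.5087, 0.0077, 0.0597]
tcp_rot: [[0.011, 1.0, -0.0], [1.0, -0.011, 0.001], [0.001, -0.0, -1.0]]
force: [0.6, 0.7, 0.3]
opening: 0.006
grasp_force: 0.0
```

Call:
{"name": "step_arm", "arguments": {"steps": [[-0.07,0,0,0,0,0,1],[-0.13,0,0,0,0,0,1],[-0.18,0,0,0,0,0,1],[-0.22,0,0,0,0,0,1],[-0.25,0,0,0,0,0,1],[-0.27,0,0,0,0,0,1],[-0.28,0,0,0,0,0,1],[-0.28,0,0,0,0,0,1]]}}

```text
time_s: 2.82
position: [0.5085, -0.0781, 0.062]
tcp_rot: [[0.013, 1.0, 0.001], [1.0, -0.013, -0.001], [-0.001, 0.001, -1.0]]
force: [-1.0, 0.0, 0.0]
opening: 0.005
grasp_force: 0.0
```

Call:
{"name": "step_arm", "arguments": {"steps": [[-0.01,0,0,0,0,0,1],[-0.02,0,0,0,0,0,1],[-0.03,0,0,0,0,0,1],[-0.03,0,0,0,0,0,1]]}}

```text
time_s: 3.15
position: [0.5083, -0.0862, 0.062]
tcp_rot: [[0.015, 1.0, 0.001], [1.0, -0.015, 0.001], [0.001, 0.001, -1.0]]
force: [1.1, 5.1, 2.6]
opening: 0.003
grasp_force: 3.0
```

Call:
{"name": "step_arm", "arguments": {"steps": [[-0.01,0,0,0,0,0,1],[-0.02,0,0,0,0,0,1],[-0.02,0,0,0,0,0,1]]}}

```text
time_s: 3.4
position: [0.5082, -0.0867, 0.0621]
tcp_rot: [[0.02, 1.0, 0.001], [1.0, -0.02, 0.01], [0.01, 0.001, -1.0]]
force: [7.6, 28.7, 4.9]
opening: 0.004
grasp_force: 14.3
```

Call:
{"name": "step_arm", "arguments": {"steps": [[0.1,0,0,0,0,0,1],[0.17,0,-0.1,0,0,0,0.43],[0.25,0,-0.25,0,0,0,0.43],[0.35,0,-0.4,0,0,0,0.43],[0.45,0,-0.5,0,0,0.2,0.43],[0.6,0,-0.55,0,0,-0.3,0.43],[0.7,0,-0.55,0,0,-0.5,0.43],[0.8,0,-0.55,0,0,-0.7,0.43]]}}

```text
time_s: 4.07
position: [0.5127, 0.1476, 0.2297]
tcp_rot: [[-0.239, 0.971, 0.007], [0.971, 0.239, -0.0], [-0.002, 0.007, -1.0]]
force: [0.6, 0.3, -0.2]
opening: 0.282
grasp_force: 0.0
```

```bash
cat >> h.py <<'E'
MUG=np.array([.499,.1816,np.radians(-14.9)])
E
python3 - <<'E'
from h import *
b=place([[.004,.08,.055]],MUG)[0];print(b)
rows([(b+[0,0,.12],Rt(165.1))])
E
```

```text
[0.52343613 0.25788156 0.055     ]
[0.349, 0.121, 0.182, 0.007, 0.007, -1.361]
```

Call:
{"name": "step_arm", "arguments": {"steps": [[0.35,0.12,0.1,0,0,-1,0.43],[0.35,0.12,0.1,0,0,-1,0.43],[0.35,0.12,0.1,0,0,-1,0.43],[0.35,0.12,0.1,0,0,-1,0.43],[0.35,0.12,0.1,0,0,-1,0.43],[0.35,0.12,0.1,0,0,-1,0.43],[0.35,0.12,0.1,0,0,-1,0.43]]}}

```text
time_s: 4.65
position: [0.5216, 0.2572, 0.1965]
tcp_rot: [[-0.856, 0.517, 0.001], [0.517, 0.856, -0.001], [-0.001, -0.0, -1.0]]
force: [0.1, -0.2, 0.4]
opening: 0.284
grasp_force: 0.0
```

Run:
```python
from h import *
b=place([[.004,.08,.055]],MUG)[0]
rows([(b+[0,0,.12],Rt(165.1))])
```

```text
[-0.004, 0.005, 0.072, -0.0, 0.001, -0.36]
```

Call:
{"name": "step_arm", "arguments": {"steps": [[0,0,0.07,0,0,-0.36,0.43],[0,0,0.07,0,0,-0.36,0.43],[0,0,0.07,0,0,-0.36,0.43],[0,0,0.07,0,0,-0.36,0.43]]}}

```text
time_s: 4.98
position: [0.5216, 0.2567, 0.1753]
tcp_rot: [[-0.965, 0.262, 0.0], [0.262, 0.965, -0.001], [-0.0, -0.0, -1.0]]
force: [0.8, 0.2, 0.2]
opening: 0.289
grasp_force: 0.0
```

Run:
```python
from h import *
from rig import *
b=place([[.004,.08,.055]],MUG)[0]
rows([(b,Rt(165.1))])
s=read_state();c=capture("wrist");cv2.imwrite("pics/w2.png",c["image"][:,:,::-1])
T=np.eye(4);T[:3,:3]=s["tcp_rot"];T[:3,3]=s["position"]
W=(c["vertical_fov"],c["cx"],c["cy"],T@c["T_tool_cam"])
print(proj(place([[-.034,.085,.053],[.042,.085,.053],[.042,.075,.053],[-.034,.075,.053],[.05,.012,.09],[-.05,.012,.09]],MUG),W).round().tolist())
```

```text
[-0.005, 0.006, 0.401, -0.001, 0.0, -0.007]
[[289.0, 167.0], [289.0, 250.0], [278.0, 250.0], [277.0, 167.0], [199.0, 277.0], [189.0, 151.0]]
```

View pics/w2.png

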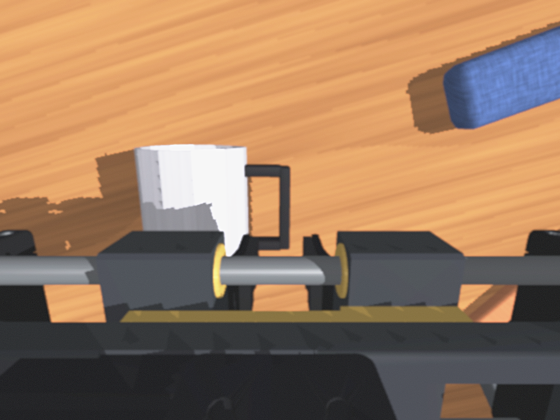

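Call:
{"name": "step_arm", "arguments": {"steps": [[0,0,0.13,0,0,0,0.43],[0,0.006,0.25,0,0,0,0.43],[-0.005,0.006,0.34,0,0,0,0.43],[-0.005,0.006,0.4,0,0,0,0.43],[-0.005,0.006,0.4,0,0,0,0.43],[-0.005,0.006,0.4,0,0,0,1],[-0.005,0.006,0.4,0,0,0,1],[-0.005,0.006,0.4,0,0,0,1]]}}

```text
time_s: 5.7
position: [0.5247, 0.2587, 0.0573]
tcp_rot: [[-0.965, 0.263, 0.004], [0.263, 0.965, 0.001], [-0.003, 0.002, -1.0]]
force: [0.1, 0.4, 0.1]
opening: 0.141
grasp_force: 0.0
```

Call:
{"name": "step_arm", "arguments": {"steps": [[0,0,0,0,0,0,1],[0,0,0,0,0,0,1]]}}

```text
time_s: 5.87
position: [0.5246, 0.2589, 0.0572]
tcp_rot: [[-0.965, 0.263, 0.004], [0.263, 0.965, 0.001], [-0.003, 0.002, -1.0]]
force: [0.2, 2.0, 2.5]
opening: 0.112
grasp_force: 30.0
```

```bash
cat >> h.py <<'E'
def ctr(th,lift=.0005):
    k=min(int(th//30),2); f=np.radians(th-30*k-15); a=.045/np.cos(np.radians(15))
    return np.array([-.01206*(1+2*k)-a*np.sin(f)-0, a*np.cos(f)+(lift if th>0 else 0)])
def roll(off,th0,ths,tool0): # off: TCP-centre (y,z) in mug frame at handle angle 0 ; tool0: tool tx angle at th=0
    rot=lambda v,a:np.array([np.cos(a)*v[0]-np.sin(a)*v[1],np.sin(a)*v[0]+np.cos(a)*v[1]])
    P=lambda t:ctr(t)+rot(np.array(off),np.radians(t))
    for t in ths:
        d=P(t)-P(th0); a=np.radians(tool0+th0) # tool y axis in world (y',z): rotated by a from +y', tool z=-> perpendicular
        ty=np.array([np.cos(a),np.sin(a)]); tz=np.array([np.sin(a),-np.cos(a)])
        print([0,round(d@ty/.3,3),round(d@tz/.3,3),round(-(t-th0)/45,3),0,0,1])
E
python3 - <<'E'
from h import *
for a in (0,20,40):
    print(a);roll([.08,.0122],a,[a+2.5*i for i in range(1,9)],0)
E
```

```text
0
[0, np.float64(-0.009), np.float64(-0.015), -0.056, 0, 0, 1]
[0, np.float64(-0.018), np.float64(-0.028), -0.111, 0, 0, 1]
[0, np.float64(-0.028), np.float64(-0.04), -0.167, 0, 0, 1]
[0, np.float64(-0.038), np.float64(-0.052), -0.222, 0, 0, 1]
[0, np.float64(-0.049), np.float64(-0.064), -0.278, 0, 0, 1]
[0, np.float64(-0.06), np.float64(-0.075), -0.333, 0, 0, 1]
[0, np.float64(-0.072), np.float64(-0.085), -0.389, 0, 0, 1]
[0, np.float64(-0.084), np.float64(-0.095), -0.444, 0, 0, 1]
20
[0, np.float64(-0.009), np.float64(-0.013), -0.056, 0, 0, 1]
[0, np.float64(-0.018), np.float64(-0.026), -0.111, 0, 0, 1]
[0, np.float64(-0.028), np.float64(-0.038), -0.167, 0, 0, 1]
[0, np.float64(-0.038), np.float64(-0.05), -0.222, 0, 0, 1]
[0, np.float64(-0.047), np.float64(-0.065), -0.278, 0, 0, 1]
[0, np.float64(-0.058), np.float64(-0.08), -0.333, 0, 0, 1]
[0, np.float64(-0.069), np.float64(-0.094), -0.389, 0, 0, 1]
[0, np.float64(-0.08), np.float64(-0.107), -0.444, 0, 0, 1]
40
[0, np.float64(-0.007), np.float64(-0.016), -0.056, 0, 0, 1]
[0, np.float64(-0.015), np.float64(-0.032), -0.111, 0, 0, 1]
[0, np.float64(-0.023), np.float64(-0.048), -0.167, 0, 0, 1]
[0, np.float64(-0.032), np.float64(-0.063), -0.222, 0, 0, 1]
[0, np.float64(-0.041), np.float64(-0.078), -0.278, 0, 0, 1]
[0, np.float64(-0.052), np.float64(-0.092), -0.333, 0, 0, 1]
[0, np.float64(-0.063), np.float64(-0.106), -0.389, 0, 0, 1]
[0, np.float64(-0.074), np.float64(-0.12), -0.444, 0, 0, 1]
```

Call:
{"name": "step_arm", "arguments": {"steps": [[0,-0.009,-0.015,-0.056,0,0,1],[0,-0.018,-0.028,-0.111,0,0,1],[0,-0.028,-0.04,-0.167,0,0,1],[0,-0.038,-0.052,-0.222,0,0,1],[0,-0.049,-0.064,-0.278,0,0,1],[0,-0.06,-0.075,-0.333,0,0,1],[0,-0.072,-0.085,-0.389,0,0,1],[0,-0.084,-0.095,-0.444,0,0,1]]}}

```text
time_s: 6.53
position: [0.5177, 0.2343, 0.0855]
tcp_rot: [[-0.965, 0.246, 0.093], [0.263, 0.906, 0.332], [-0.003, 0.345, -0.939]]
force: [0.8, 1.7, 0.9]
opening: 0.114
grasp_force: 30.0
```

Call:
{"name": "step_arm", "arguments": {"steps": [[0,-0.009,-0.013,-0.056,0,0,1],[0,-0.018,-0.026,-0.111,0,0,1],[0,-0.028,-0.038,-0.167,0,0,1],[0,-0.038,-0.05,-0.222,0,0,1],[0,-0.047,-0.065,-0.278,0,0,1],[0,-0.058,-0.08,-0.333,0,0,1],[0,-0.069,-0.094,-0.389,0,0,1],[0,-0.08,-0.107,-0.444,0,0,1]]}}

```text
time_s: 7.2
position: [0.5087, 0.2018, 0.1074]
tcp_rot: [[-0.965, 0.199, 0.172], [0.263, 0.738, 0.622], [-0.003, 0.645, -0.764]]
force: [0.2, 1.6, 0.3]
opening: 0.109
grasp_force: 30.0
```

Call:
{"name": "step_arm", "arguments": {"steps": [[0,-0.007,-0.016,-0.056,0,0,1],[0,-0.015,-0.032,-0.111,0,0,1],[0,-0.023,-0.048,-0.167,0,0,1],[0,-0.032,-0.063,-0.222,0,0,1],[0,-0.041,-0.078,-0.278,0,0,1],[0,-0.052,-0.092,-0.333,0,0,1],[0,-0.063,-0.106,-0.389,0,0,1],[0,-0.074,-0.12,-0.444,0,0,1]]}}

```text
time_s: 7.87
position: [0.4983, 0.1626, 0.1207]
tcp_rot: [[-0.965, 0.131, 0.228], [0.263, 0.482, 0.836], [-0.0, 0.866, -0.499]]
force: [-1.0, 1.4, -0.2]
opening: 0.114
grasp_force: 30.0
```

Call:
{"name": "step_arm", "arguments": {"steps": [[0,0,0,0,0,0,1],[0,0,0,0,0,0,1]]}}

```text
time_s: 8.03
position: [0.4984, 0.1628, 0.1206]
tcp_rot: [[-0.965, 0.131, 0.228], [0.263, 0.483, 0.835], [-0.0, 0.866, -0.5]]
force: [0.8, 1.7, 2.7]
opening: 0.112
grasp_force: 30.0
```

Run:
```python
from rig import *
s=read_state();print(s["joint_positions"].round(1),s["force"],s["moment"])
```

```text
[ -23.9   47.9  117.3   73.4   63.2 -163.5] [0.79008171 1.65226206 2.67638021] [ 0.06234264 -0.0895931  -0.0642443 ]
```

Call:
{"name": "step_arm", "arguments": {"steps": [[0,0,0,0,0,0,0.43],[0,0,0,0,0,0,0.43],[0,0,0,0,0,0,0.43],[0,0,-0.06,0,0,0,0.43],[0,0,-0.13,0,0,0,0.43],[0,0.02,-0.22,0,0,0,0.43],[0,0.1,-0.27,0.1,0,0,0.43],[0,0.2,-0.3,0.2,0,0,0.43]]}}

```text
time_s: 8.7
position: [0.4865, 0.1138, 0.2159]
tcp_rot: [[-0.963, 0.174, 0.206], [0.269, 0.61, 0.745], [0.004, 0.773, -0.634]]
force: [0.7, 0.3, -0.1]
opening: 0.283
grasp_force: 0.0
```

Run:
```python
from h import *
from rig import *
s=read_state();print(s["joint_positions"].round(1),s["position"])
u=np.array([np.cos(np.radians(75.1)),np.sin(np.radians(75.1))])
bar=np.array([.501,.173,.1145])
via=bar+np.r_[-.02*u,.13]; 
N=Rt(165.1,30); tgt=bar-N[:,2]*.09
rows([(via,Rt(165.1,-10)),(tgt,N)]);print(via,tgt)
c=capture("scene");o=c["image"][160:280,270:430,::-1];cv2.imwrite("pics/s2.png",cv2.resize(o,(800,600)))
```

```text
[ -27.2   30.4  115.2   57.2   64.3 -141.8] [0.48645358 0.11375892 0.21587412]
[0.006, 0.16, 0.045, 0.903, 0.004, -0.017]
[0.008, 0.164, 0.323, 1.792, -0.003, -0.018]
[0.49585734 0.15367248 0.2445    ] [0.51257098 0.21648692 0.19244229]
```

View pics/s2.png

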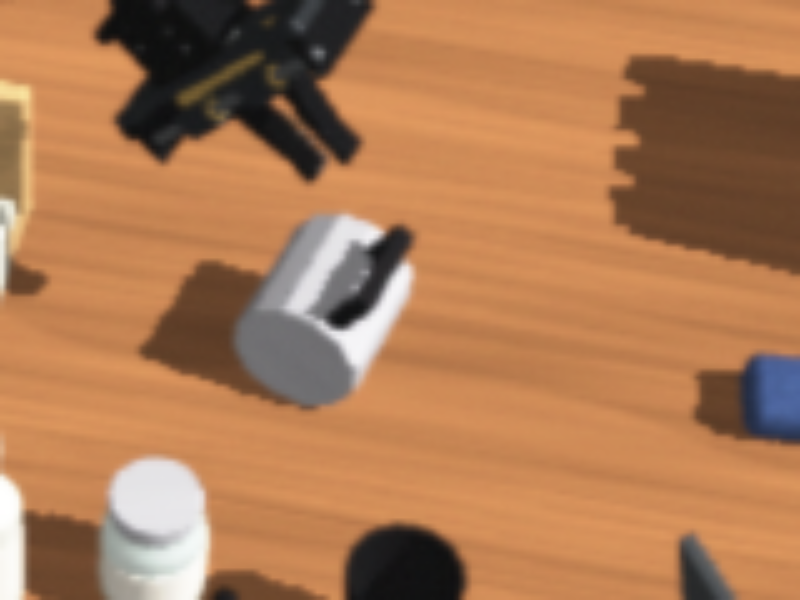

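Call:
{"name": "step_arm", "arguments": {"steps": [[0,0.05,-0.05,0.12,0,0,0.43],[0,0.1,-0.1,0.25,0,0,0.43],[0,0.14,-0.08,0.4,0,0,0.43],[0,0.16,-0.04,0.52,0,0,0.43],[0,0.16,0,0.66,0,0,0.43],[0,0.16,0.03,0.8,0,0,0.43],[0,0.16,0.04,0.9,0,0,0.43],[0,0.16,0.04,0.95,0,0,0.43]]}}

```text
time_s: 9.42
position: [0.4958, 0.1574, 0.247]
tcp_rot: [[-0.966, 0.255, 0.037], [0.258, 0.957, 0.134], [-0.001, 0.139, -0.99]]
force: [0.4, -0.3, -0.1]
opening: 0.285
grasp_force: 0.0
```

Run:
```python
from h import *
bar=np.array([.501,.173,.1145])
N=Rt(165.1,30)
rows([(bar-N[:,2]*.09,N)])
```

```text
[-0.003, 0.177, 0.209, 0.845, 0.001, -0.001]
```

Call:
{"name": "step_arm", "arguments": {"steps": [[0,0.1,0,0.14,0,0,0.1],[0,0.17,0.05,0.3,0,0,0.1],[0,0.18,0.1,0.45,0,0,0.1],[0,0.18,0.15,0.6,0,0,0.1],[0,0.18,0.21,0.75,0,0,0.1],[0,0.18,0.21,0.85,0,0,0.1],[0,0.18,0.21,0.85,0,0,0.1]]}}

```text
time_s: 10.0
position: [0.511, 0.2179, 0.1885]
tcp_rot: [[-0.966, 0.22, -0.134], [0.257, 0.835, -0.486], [0.005, -0.504, -0.864]]
force: [0.8, 0.8, 0.1]
opening: 0.45
grasp_force: 0.0
```

Run:
```python
from h import *
from rig import *
bar=np.array([.501,.173,.1145])
N=Rt(165.1,30)
rows([(bar-N[:,2]*.009,N)])
s=read_state();print(s["joint_positions"].round(1));c=capture("wrist");cv2.imwrite("pics/w3.png",c["image"][:,:,::-1])
T=np.eye(4);T[:3,:3]=s["tcp_rot"];T[:3,3]=s["position"]
W=(c["vertical_fov"],c["cx"],c["cy"],T@c["T_tool_cam"])
u=np.r_[np.cos(np.radians(75.1)),np.sin(np.radians(75.1)),0];x=np.r_[u[1],-u[0],0]
my=u*.5+np.r_[0,0,.866]; mz=-u*.866+np.r_[0,0,.5]
print(proj(np.array([bar+x*a+my*.005+mz*b for a in(-.038,.038) for b in(-.008,.008)]),W).round().tolist())
```

```text
[-0.007, -0.008, 0.26, -0.006, -0.006, 0.003]
[ 23.1  38.8  82.6 -23.7  79.5 -43.4]
[[289.0, 174.0], [267.0, 174.0], [289.0, 271.0], [268.0, 271.0]]
```

View pics/w3.png

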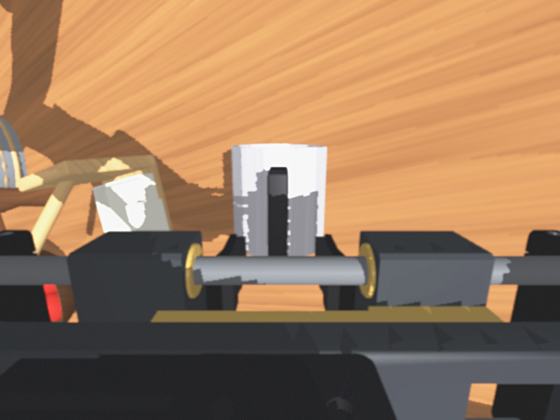

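Call:
{"name": "step_arm", "arguments": {"steps": [[-0.004,-0.004,0.1,0,0,0,0.1],[-0.007,-0.008,0.19,0,0,0,0.1],[-0.007,-0.008,0.25,0,0,0,0.1],[-0.007,-0.008,0.26,0,0,0,0.1],[-0.007,-0.008,0.26,0,0,0,1],[-0.007,-0.008,0.26,0,0,0,1],[-0.007,-0.008,0.26,0,0,0,1],[-0.007,-0.008,0.26,0,0,0,1]]}}

```text
time_s: 10.72
position: [0.5046, 0.1756, 0.127]
tcp_rot: [[-0.965, 0.228, -0.129], [0.262, 0.836, -0.482], [-0.002, -0.499, -0.866]]
force: [0.3, -0.0, 0.0]
opening: 0.23
grasp_force: 0.1
```

Call:
{"name": "step_arm", "arguments": {"steps": [[0,0,0,0,0,0,1],[0,0,0,0,0,0,1]]}}

```text
time_s: 10.88
position: [0.5045, 0.1758, 0.1266]
tcp_rot: [[-0.965, 0.228, -0.129], [0.262, 0.836, -0.482], [-0.002, -0.5, -0.866]]
force: [0.8, 1.8, 4.0]
opening: 0.184
grasp_force: 30.0
```

Run:
```python
from h import *
roll([.089,0],60,[64,68,72,76,79,82,85,87.5],-90);print();roll([.089,0],87.5,[89,90],-90)
```

```text
[0, np.float64(-0.031), np.float64(0.004), -0.089, 0, 0, 1]
[0, np.float64(-0.062), np.float64(0.01), -0.178, 0, 0, 1]
[0, np.float64(-0.092), np.float64(0.018), -0.267, 0, 0, 1]
[0, np.float64(-0.122), np.float64(0.028), -0.356, 0, 0, 1]
[0, np.float64(-0.143), np.float64(0.037), -0.422, 0, 0, 1]
[0, np.float64(-0.164), np.float64(0.048), -0.489, 0, 0, 1]
[0, np.float64(-0.185), np.float64(0.059), -0.556, 0, 0, 1]
[0, np.float64(-0.202), np.float64(0.069), -0.611, 0, 0, 1]

[0, np.float64(-0.012), np.float64(0.001), -0.033, 0, 0, 1]
[0, np.float64(-0.019), np.float64(0.002), -0.056, 0, 0, 1]
```

Call:
{"name": "step_arm", "arguments": {"steps": [[0,-0.031,0.004,-0.089,0,0,1],[0,-0.062,0.01,-0.178,0,0,1],[0,-0.092,0.018,-0.267,0,0,1],[0,-0.122,0.028,-0.356,0,0,1],[0,-0.143,0.037,-0.422,0,0,1],[0,-0.164,0.048,-0.489,0,0,1],[0,-0.185,0.059,-0.556,0,0,1],[0,-0.202,0.069,-0.611,0,0,1]]}}

```text
time_s: 11.55
position: [0.4863, 0.1138, 0.1382]
tcp_rot: [[-0.965, 0.262, -0.013], [0.263, 0.964, -0.041], [0.001, -0.043, -0.999]]
force: [-0.2, -0.1, -3.3]
opening: 0.181
grasp_force: 30.0
```

Call:
{"name": "step_arm", "arguments": {"steps": [[0,-0.012,0.001,-0.033,0,0,1],[0,-0.019,0.002,-0.056,0,0,1],[0,-0.019,0.002,-0.056,0,0,1],[0,-0.019,0.002,-0.056,0,0,1]]}}

```text
time_s: 11.88
position: [0.4849, 0.1085, 0.1379]
tcp_rot: [[-0.965, 0.263, -0.003], [0.263, 0.965, -0.002], [0.002, -0.002, -1.0]]
force: [-0.6, -0.4, 2.2]
opening: 0.18
grasp_force: 30.0
```

Call:
{"name": "step_arm", "arguments": {"steps": [[0,0,0,0,0,0,0.3],[0,0,0,0,0,0,0.3],[0,0,0,0,0,0,0.3],[0,0,0,0,0,0,0.3],[0,0,0,0,0,0,0.3],[0,0,0,0,0,0,0.3],[0,0,0,0,0,0,0.3],[0,0,0,0,0,0,0.3]]}}

```text
time_s: 12.55
position: [0.4855, 0.1088, 0.1377]
tcp_rot: [[-0.965, 0.263, -0.001], [0.263, 0.965, -0.001], [0.001, -0.001, -1.0]]
force: [-0.4, -0.2, -1.1]
opening: 0.348
grasp_force: 0.0
```

Call:
{"name": "step_arm", "arguments": {"steps": [[0,0,0,0,0,0,0.3],[0,0,0,0,0,0,0.3],[0,0,0,0,0,0,0.3]]}}

```text
time_s: 12.8
position: [0.4854, 0.1088, 0.1378]
tcp_rot: [[-0.965, 0.263, -0.001], [0.263, 0.965, -0.001], [0.001, -0.001, -1.0]]
force: [-0.5, -0.9, -0.9]
opening: 0.35
grasp_force: 0.0
```

Run:
```python
from h import *
from rig import *
c=capture("scene");o=c["image"][140:260,210:370,::-1];cv2.imwrite("pics/s3.png",cv2.resize(o,(800,600)))
print(read_state()["joint_positions"].round(1))
```

```text
[-2.00e-01  3.05e+01  1.06e+02 -1.00e-01  4.36e+01 -7.49e+01]
```

View pics/s3.png

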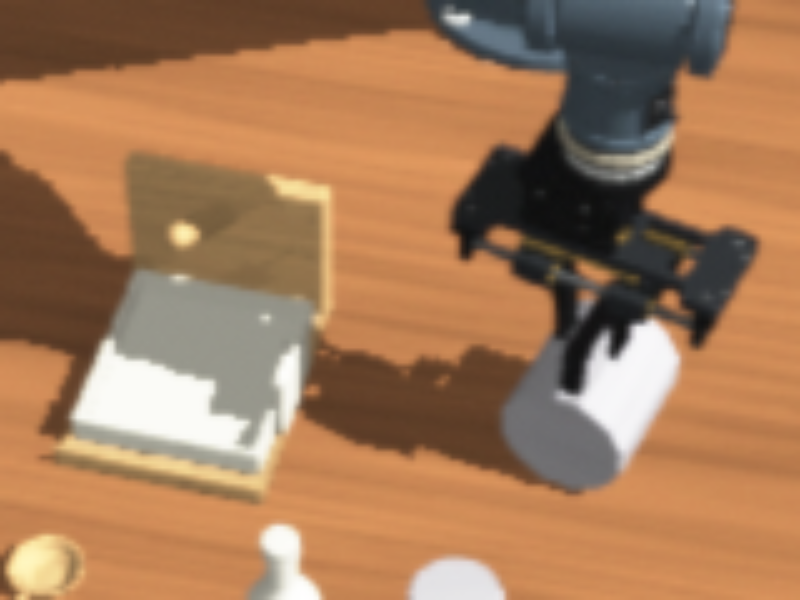

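Call:
{"name": "step_arm", "arguments": {"steps": [[0,0,0,0,0,0,1],[0,0,0,0,0,0,1],[0,0,0,0,0,0,1],[0,0,0,0,0,0,1],[0,0,-0.05,0,0,0,1],[0,0,-0.15,0,0,0,1],[0,0,-0.3,0,0,0,1],[0,0,-0.4,0,0,0,1]]}}

```text
time_s: 13.52
position: [0.485, 0.1089, 0.2589]
tcp_rot: [[-0.965, 0.263, -0.003], [0.263, 0.965, -0.001], [0.003, -0.002, -1.0]]
force: [1.0, -0.3, -3.6]
opening: 0.176
grasp_force: 30.0
```

```bash
cat >> h.py <<'E'
D=np.array([.4963,-.1699,np.radians(-1.04)])
def hang(along,up,dy=0):
    N=Rt(180+np.degrees(D[2]),0,-38); c=place([[0,dy,.126]],D)[0]-N[:,0]*along-N[:,2]*up
    return c-N@[.0056,0,.0928],N
E
python3 - <<'E'
from h import *
print(hang(.115,.013)[0])
rows([hang(.115,.013,.25),hang(.115,.013)])
E
```

```text
[ 0.52619219 -0.17044265  0.28362031]
[-0.173, -0.055, -0.083, -0.106, -0.844, -0.303]
[-0.377, -0.863, -0.082, -0.106, -0.844, -0.303]
```

Call:
{"name": "step_arm", "arguments": {"steps": [[-0.02,-0.005,-0.02,-0.013,-0.1,-0.04,1],[-0.05,-0.01,-0.05,-0.026,-0.21,-0.08,1],[-0.09,-0.02,-0.08,-0.04,-0.32,-0.11,1],[-0.13,-0.03,-0.083,-0.053,-0.42,-0.15,1],[-0.16,-0.04,-0.083,-0.066,-0.53,-0.19,1],[-0.173,-0.055,-0.083,-0.08,-0.63,-0.23,1],[-0.173,-0.055,-0.083,-0.093,-0.74,-0.27,1],[-0.173,-0.055,-0.083,-0.106,-0.844,-0.303,1]]}}

```text
time_s: 14.18
position: [0.5299, 0.0791, 0.282]
tcp_rot: [[-0.786, 0.017, 0.618], [0.013, 1.0, -0.012], [-0.618, -0.002, -0.786]]
force: [0.6, 2.7, -3.4]
opening: 0.175
grasp_force: 30.0
```

Run:
```python
from h import *
from rig import *
rows([hang(.115,.013,.17),hang(.115,.013)])
s=read_state();print(s["moment"],s["force"],s["joint_positions"].round(1))
```

```text
[-0.005, -0.265, -0.002, -0.001, 0.003, 0.002]
[-0.004, -0.832, -0.002, -0.001, 0.003, 0.002]
[0.12922896 0.84919374 0.03443473] [ 0.63134228  2.65194419 -3.36374572] [  -4.6   12.9  118.6   11.8   10.7 -104.5]
```

Call:
{"name": "step_arm", "arguments": {"steps": [[0,-0.06,0,0,0,0,1],[0,-0.17,0,0,0,0,1],[0,-0.29,0,0,0,0,1],[0,-0.41,0,0,0,0,1],[0,-0.53,0,0,0,0,1],[0,-0.65,0,0,0,0,1],[0,-0.76,0,0,0,0,1],[0,-0.83,0,0,0,0,1]]}}

```text
time_s: 14.85
position: [0.533, -0.1629, 0.2936]
tcp_rot: [[-0.802, 0.029, 0.597], [0.024, 1.0, -0.017], [-0.597, 0.0, -0.802]]
force: [1.4, 0.5, -2.8]
opening: 0.182
grasp_force: 30.0
```

Run:
```python
from h import *
from rig import *
rows([hang(.115,.013),hang(.05,.013),hang(0,.013),hang(0,0)])
s=read_state();print(s["moment"],s["force"],s["joint_positions"].round(1))
a=capture("scene")["image"][130:250,190:350,::-1]
c=capture("top");f=210/np.tan(np.radians(c["vertical_fov"]/2));o=c["image"][190:280,270:390,::-1]
cv2.imwrite("pics/s4.png",np.hstack([cv2.resize(a,(400,300)),cv2.resize(o,(400,300))]))
```

```text
[0.037, -0.026, 0.013, -0.008, -0.029, -0.012]
[0.254, -0.028, 0.018, -0.008, -0.029, -0.012]
[0.421, -0.029, 0.022, -0.008, -0.029, -0.012]
[0.42, -0.029, 0.066, -0.008, -0.029, -0.012]
[0.01932753 0.55546466 0.03009102] [ 1.38519576  0.53131258 -2.79813403] [ -39.6   13.6  113.4   45.9   30.7 -163.5]
```

View pics/s4.png

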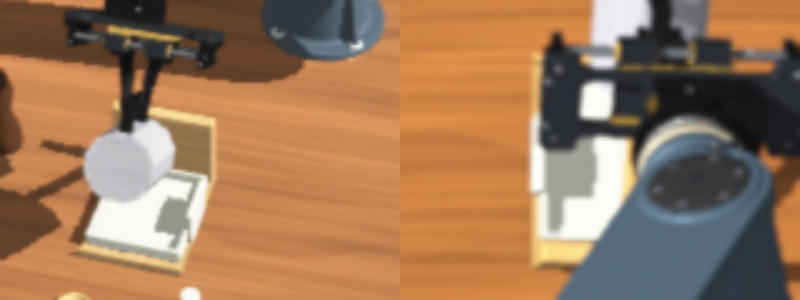

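Call:
{"name": "step_arm", "arguments": {"steps": [[0,0.06,0,0,0,0,1],[0,0.17,0,0,0,0,1],[0,0.29,0,0,0,0,1],[0,0.41,0,0,0,0,1],[0,0.53,0,0,0,0,1],[0,0.65,0,0,0,0,1],[0,0.76,0,0,0,0,1],[0,0.83,0,0,0,0,1]]}}

```text
time_s: 15.62
position: [0.5391, 0.0743, 0.2922]
tcp_rot: [[-0.804, 0.027, 0.594], [0.021, 1.0, -0.017], [-0.594, -0.001, -0.805]]
force: [-0.0, -0.1, -2.8]
opening: 0.18
grasp_force: 30.0
```

Run:
```python
from h import *
rows([([.486,.1088,.25],Rt(165))])
```

```text
[0.228, 0.11, 0.006, 0.093, 0.806, 0.29]
```

Call:
{"name": "step_arm", "arguments": {"steps": [[0.02,0.01,0,0.012,0.1,0.04,1],[0.06,0.02,0,0.023,0.2,0.07,1],[0.1,0.04,0,0.035,0.3,0.11,1],[0.14,0.06,0,0.046,0.4,0.15,1],[0.18,0.08,0,0.058,0.5,0.18,1],[0.21,0.1,0,0.07,0.61,0.22,1],[0.228,0.11,0.006,0.08,0.71,0.25,1],[0.228,0.11,0.006,0.093,0.806,0.29,1]]}}

```text
time_s: 16.28
position: [0.4856, 0.1077, 0.2499]
tcp_rot: [[-0.966, 0.26, -0.004], [0.26, 0.966, 0.001], [0.004, -0.0, -1.0]]
force: [1.0, -0.1, -3.3]
opening: 0.178
grasp_force: 30.0
```

Run:
```python
from h import *
rows([([.4854,.1088,.17],Rt(165)),([.4854,.1088,.1385],Rt(165))])
from rig import *
print(read_state()["joint_positions"].round(1))
```

```text
[0.0, 0.003, 0.266, -0.0, -0.005, -0.002]
[-0.0, 0.004, 0.371, -0.0, -0.005, -0.002]
[ -0.4  20.3  99.8   0.1  60.1 -75.4]
```

Set it down slowly near the table, then release and raise clear of the handle.

Call:
{"name": "step_arm", "arguments": {"steps": [[0,0,0.1,0,0,0,1],[0,0,0.2,0,0,0,1],[0,0,0.28,0,0,0,1],[0,0,0.33,0,0,0,1],[0,0,0.35,0,0,0,1],[0,0,0.36,0,0,0,1],[0,0,0.37,0,0,0,1],[0,0,0.37,0,0,0,1]]}}

```text
time_s: 16.95
position: [0.489, 0.1065, 0.1411]
tcp_rot: [[-0.965, 0.261, 0.005], [0.261, 0.965, -0.0], [-0.005, 0.001, -1.0]]
force: [0.0, 0.4, -3.3]
opening: 0.176
grasp_force: 30.0
```

Call:
{"name": "step_arm", "arguments": {"steps": [[0,0,0,0,0,0,0.2],[0,0,0,0,0,0,0.2],[0,0,0,0,0,0,0.2],[0,0,0,0,0,0,0.2],[0,0,-0.05,0,0,0,0.2],[0,0,-0.13,0,0,0,0.2],[0,0,-0.2,0,0,0,0.2],[0,0,-0.2,0,0,0,0.2]]}}

```text
time_s: 17.62
position: [0.4911, 0.1063, 0.2039]
tcp_rot: [[-0.965, 0.261, 0.013], [0.261, 0.965, -0.0], [-0.012, 0.003, -1.0]]
force: [0.4, -0.1, 1.3]
opening: 0.402
grasp_force: 0.0
```

Call:
{"name": "step_arm", "arguments": {"steps": [[0,0,0,0,0,-1,0.2],[0,0,0,0,0,-1,0.2],[0,0,0,0,0,-1,0.2],[0,0,0,0,0,-1,0.2],[0,0,0,0,0,-1,0.2],[0,0,0,0,0,-1,0.2],[0,0,0,0,0,-1,0.2]]}}

```text
time_s: 18.2
position: [0.4883, 0.1062, 0.1998]
tcp_rot: [[-0.865, -0.502, 0.004], [-0.502, 0.865, -0.0], [-0.003, -0.002, -1.0]]
force: [-0.3, 1.1, -1.1]
opening: 0.398
grasp_force: 0.0
```

Call:
{"name": "step_arm", "arguments": {"steps": [[0,0,0,0,0,1,0.2],[0,0,0,0,0,1,0.2],[0,0,0,0,0,1,0.2],[0,0,0,0,0,1,0.2],[0,0,0,0,0,1,0.2],[0,0,0,0,0,1,0.2],[0,0,0,0,0,1,0.2]]}}

```text
time_s: 18.78
position: [0.4882, 0.1063, 0.1998]
tcp_rot: [[-0.964, 0.266, 0.004], [0.266, 0.964, -0.0], [-0.004, 0.001, -1.0]]
force: [0.5, 0.2, 0.0]
opening: 0.4
grasp_force: 0.0
```

Call:
{"name": "step_arm", "arguments": {"steps": [[0,0,0,0,0,1,0.2],[0,0,0,0,0,1,0.2],[0,0,0,0,0,1,0.2],[0,0,0,0,0,1,0.2],[0,0,0,0,0,1,0.2],[0,0,0,0,0,1,0.2],[0,0,0,0,0,1,0.2]]}}

```text
time_s: 19.37
position: [0.4883, 0.1063, 0.1998]
tcp_rot: [[-0.494, 0.87, 0.004], [0.87, 0.494, -0.0], [-0.002, 0.003, -1.0]]
force: [0.9, 0.4, -0.7]
opening: 0.4
grasp_force: 0.0
```

Call:
{"name": "step_arm", "arguments": {"steps": [[0,0,0,0,0,1,0.2],[0,0,0,0,0,1,0.2],[0,0,0,0,0,1,0.2],[0,0,0,0,0,1,0.2],[0,0,0,0,0,1,0.2],[0,0,0,0,0,1,0.2],[0,0,0,0,0,1,0.2]]}}

```text
time_s: 19.95
position: [0.4883, 0.1063, 0.1998]
tcp_rot: [[0.266, 0.964, 0.004], [0.964, -0.266, -0.0], [0.001, 0.004, -1.0]]
force: [-0.5, 0.1, -0.1]
opening: 0.402
grasp_force: 0.0
```

Call:
{"name": "step_arm", "arguments": {"steps": [[0,0,0,0,0,1,0.2],[0,0,0,0,0,1,0.2],[0,0,0,0,0,1,0.2],[0,0,0,0,0,1,0.2],[0,0,0,0,0,1,0.2],[0,0,0,0,0,1,0.2],[0,0,0,0,0,1,0.2]]}}

```text
time_s: 20.53
position: [0.4883, 0.1063, 0.1998]
tcp_rot: [[0.869, 0.494, 0.004], [0.494, -0.869, -0.0], [0.003, 0.002, -1.0]]
force: [0.2, 0.4, 0.1]
opening: 0.395
grasp_force: 0.0
```

Call:
{"name": "step_arm", "arguments": {"steps": [[0,0,0,0,0,1,0.2],[0,0,0,0,0,1,0.2],[0,0,0,0,0,1,0.2],[0,0,0,0,0,1,0.2],[0,0,0,0,0,1,0.2],[0,0,0,0,0,1,0.2],[0,0,0,0,0,1,0.2]]}}

```text
time_s: 21.12
position: [0.4883, 0.1062, 0.1998]
tcp_rot: [[0.964, -0.266, 0.004], [-0.266, -0.964, -0.0], [0.004, -0.001, -1.0]]
force: [-0.3, 0.7, -0.1]
opening: 0.397
grasp_force: 0.0
```

Run:
```python
from h import *
from rig import *
bar=np.array([.4875,.1072,.125])
rows([(bar+[0,0,.012],Rt(-14.9))])
s=read_state();print(s["position"],s["joint_positions"].round(1));c=capture("wrist");cv2.imwrite("pics/w4.png",c["image"][:,:,::-1])
T=np.eye(4);T[:3,:3]=s["tcp_rot"];T[:3,3]=s["position"]
W=(c["vertical_fov"],c["cx"],c["cy"],T@c["T_tool_cam"])
u=np.r_[np.cos(np.radians(75.1)),np.sin(np.radians(75.1)),0];x=np.r_[u[1],-u[0],0]
print(proj(np.array([bar+x*a+[0,0,.005]+u*b for a in(-.038,.038) for b in(-.008,.008)]),W).round().tolist())
```

```text
[-0.004, -0.002, 0.209, -0.001, -0.005, -0.011]
[0.48825128 0.10623353 0.19975395] [ -0.5  24.6 102.9  -0.   52.3 104.9]
[[289.0, 279.0], [268.0, 279.0], [289.0, 178.0], [266.0, 178.0]]
```

View pics/w4.png

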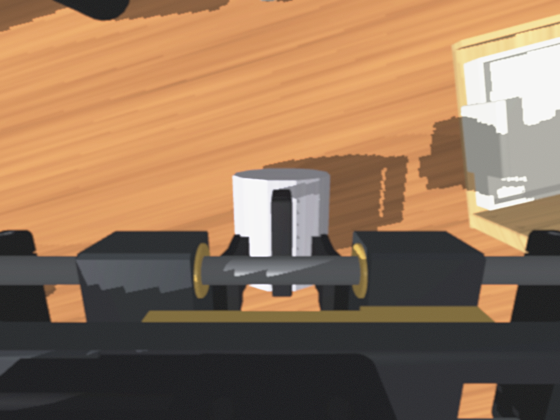

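Call:
{"name": "step_arm", "arguments": {"steps": [[0,0.01,0.1,0,0,0,0.2],[0,0.01,0.18,0,0,0,0.2],[0,0.01,0.215,0,0,0,0.2],[0,0.01,0.215,0,0,0,0.2],[0,0.01,0.215,0,0,0,1],[0,0.01,0.215,0,0,0,1],[0,0.01,0.215,0,0,0,1],[0,0.01,0.215,0,0,0,1]]}}

```text
time_s: 21.83
position: [0.4887, 0.1034, 0.1367]
tcp_rot: [[0.965, -0.261, 0.007], [-0.261, -0.965, -0.0], [0.006, -0.001, -1.0]]
force: [-0.4, -1.3, 1.1]
opening: 0.178
grasp_force: 9.8
```

Call:
{"name": "step_arm", "arguments": {"steps": [[0,0,0,0,0,0,1],[0,0,-0.05,0,0,0,1],[0,0,-0.15,0,0,0,1],[0,0,-0.27,0,0,0,1],[0,0,-0.37,0,0,0,1],[0,0,-0.4,0,0,0,1]]}}

```text
time_s: 22.33
position: [0.4897, 0.1035, 0.2601]
tcp_rot: [[0.965, -0.26, 0.013], [-0.26, -0.965, -0.001], [0.013, -0.003, -1.0]]
force: [2.1, 0.3, -2.4]
opening: 0.177
grasp_force: 30.0
```

```bash
cat >> h.py <<'E'
OFF=[-.0145,0,.0905]
def hang(along,up,dy=0,yaw=0):
    N=Rt(np.degrees(D[2])+yaw,0,38); c=place([[0,dy,.126]],D)[0]+Rt(np.degrees(D[2]),0,38)@[along,0,-up]
    return c-N@OFF,N
E
python3 - <<'E'
from h import *
print(hang(.115,.013)[0],hang(0,0)[0],hang(0,0)[1].round(2).tolist())
rows([hang(.115,.013,.25)])
E
```

```text
[ 0.53462012 -0.17059564  0.28728727] [ 0.45201609 -0.1690961   0.20624206] [[0.79, -0.02, 0.62], [-0.01, -1.0, -0.01], [0.62, 0.0, -0.79]]
[0.181, 0.035, -0.088, 0.102, 0.823, -0.301]
```

Call:
{"name": "step_arm", "arguments": {"steps": [[0.02,0.005,-0.02,0.013,0.1,-0.04,1],[0.05,0.01,-0.05,0.026,0.2,-0.08,1],[0.09,0.02,-0.08,0.038,0.31,-0.11,1],[0.13,0.025,-0.088,0.05,0.41,-0.15,1],[0.16,0.03,-0.088,0.064,0.51,-0.19,1],[0.18,0.035,-0.088,0.077,0.62,-0.23,1],[0.18,0.035,-0.088,0.09,0.72,-0.26,1],[0.18,0.035,-0.088,0.102,0.823,-0.3,1]]}}

```text
time_s: 23.0
position: [0.5353, 0.0791, 0.2812]
tcp_rot: [[0.793, -0.018, 0.608], [-0.014, -1.0, -0.012], [0.608, 0.001, -0.794]]
force: [-0.1, 1.6, -3.0]
opening: 0.182
grasp_force: 30.0
```

Call:
{"name": "step_arm", "arguments": {"steps": [[0,0.05,0,0,0,0,1],[0,0.14,0,0,0,0,1],[0,0.25,0,0,0,0,1],[0,0.36,0,0,0,0,1],[0,0.46,0,0,0,0,1],[0,0.57,0,0,0,0,1],[0,0.67,0,0,0,0,1],[0,0.75,0,0,0,0,1]]}}

```text
time_s: 23.67
position: [0.5318, -0.149, 0.2815]
tcp_rot: [[0.794, -0.022, 0.607], [-0.018, -1.0, -0.014], [0.608, 0.0, -0.794]]
force: [0.6, 0.6, -3.4]
opening: 0.183
grasp_force: 30.0
```

Run:
```python
from h import *
from rig import *
rows([hang(.115,.013)])
s=read_state();print(s["moment"],s["force"],s["joint_positions"].round(1))
```

```text
[0.021, 0.072, -0.009, 0.004, 0.013, -0.004]
[0.04213631 1.04645099 0.00530103] [ 0.60304011  0.62811856 -3.42022208] [-38.4  14.5 115.6  51.1  28.1  11.5]
```

Call:
{"name": "step_arm", "arguments": {"steps": [[0.01,0.04,-0.005,0,0.006,0,1],[0.021,0.072,-0.009,0.004,0.013,-0.004,1],[0.021,0.072,-0.009,0.004,0.013,-0.004,1],[0.021,0.072,-0.009,0.004,0.013,-0.004,1]]}}

```text
time_s: 24.0
position: [0.5349, -0.1663, 0.2877]
tcp_rot: [[0.788, -0.014, 0.615], [-0.012, -1.0, -0.007], [0.615, -0.002, -0.788]]
force: [-0.8, -0.2, -2.0]
opening: 0.179
grasp_force: 30.0
```

Run:
```python
from h import *
from rig import *
rows([hang(.115,.013)])
c=capture("wrist");im=c["image"];cv2.imwrite("pics/w5.png",im[:,:,::-1]);cv2.imwrite("pics/sc5.png",capture("scene")["image"][:,:,::-1])
W=(c["vertical_fov"],c["cx"],c["cy"],c["T_tool_cam"])
o=np.array(OFF)
for sl in (-20,-10,0,10,20):  # slip about tool y round the grip point
    g=np.array([0,0,.0105]); Ry=R.from_euler('y',sl,degrees=True).as_matrix()
    f=lambda P:g+(np.array(P)-g)@Ry.T
    # bottom top-edge (x=+50, up 45), bar end (x=+38,up 5 from bar), bottom-face lower edge
    pts=[o+[.05,0,-.045],o+[.042,0,-.085],o+[.042,0,-.075],o+[.05,0,.045]]
    print(sl,proj(f(pts),W).round().tolist())
hsv=cv2.cvtColor(im,cv2.COLOR_RGB2HSV)
for col in (250,262,280,300,312):
    print(col,[(r,int(hsv[r,col,1]),int(hsv[r,col,2])) for r in range(90,236,6)])
```

```text
[-0.001, 0.014, 0.001, -0.006, 0.0, 0.002]
-20 [[279.0, 205.0], [278.0, 211.0], [278.0, 213.0], [279.0, 215.0]]
-10 [[279.0, 195.0], [278.0, 213.0], [278.0, 211.0], [279.0, 192.0]]
0 [[279.0, 186.0], [278.0, 216.0], [278.0, 211.0], [279.0, 169.0]]
10 [[279.0, 179.0], [278.0, 222.0], [278.0, 213.0], [279.0, 145.0]]
20 [[278.0, 173.0], [278.0, 229.0], [278.0, 216.0], [279.0, 121.0]]
250 [(90, 138, 226), (96, 137, 229), (102, 140, 218), (108, 138, 223), (114, 138, 225), (120, 138, 223), (126, 137, 231), (132, 136, 233), (138, 138, 221), (144, 138, 218), (150, 134, 238), (156, 138, 228), (162, 136, 235), (168, 138, 228), (174, 138, 231), (180, 133, 140), (186, 11, 213), (192, 13, 213), (198, 7, 221), (204, 3, 245), (210, 2, 245), (216, 3, 245), (222, 3, 245), (228, 2, 245), (234, 6, 238)]
262 [(90, 136, 223), (96, 136, 227), (102, 138, 218), (108, 138, 221), (114, 137, 224), (120, 138, 223), (126, 135, 232), (132, 136, 233), (138, 138, 222), (144, 139, 218), (150, 133, 237), (156, 136, 228), (162, 135, 235), (168, 137, 229), (174, 137, 229), (180, 132, 137), (186, 13, 215), (192, 14, 213
[... 657 characters left out ...]
1), (138, 139, 222), (144, 138, 226), (150, 136, 234), (156, 138, 226), (162, 135, 235), (168, 138, 228), (174, 139, 228), (180, 137, 231), (186, 13, 216), (192, 12, 213), (198, 12, 210), (204, 12, 185), (210, 11, 181), (216, 12, 177), (222, 10, 149), (228, 12, 150), (234, 12, 151)]
312 [(90, 140, 216), (96, 140, 219), (102, 139, 216), (108, 137, 230), (114, 137, 227), (120, 138, 223), (126, 135, 232), (132, 137, 229), (138, 138, 226), (144, 137, 227), (150, 135, 235), (156, 136, 225), (162, 136, 235), (168, 136, 229), (174, 137, 229), (180, 136, 228), (186, 13, 216), (192, 11, 213), (198, 14, 203), (204, 11, 167), (210, 11, 168), (216, 9, 166), (222, 9, 165), (228, 10, 149), (234, 14, 150)]
```

Run:
```python
from h import *
from rig import *
c=capture("wrist")
W=(c["vertical_fov"],c["cx"],c["cy"],c["T_tool_cam"])
def pr(p):
    dx,dz,sl=p; g=np.array([0,0,.0105]); Ry=R.from_euler('y',sl,degrees=True).as_matrix(); o=np.array(OFF)+[dx,0,dz]
    P=np.array([o+[.05,0,.045],o+[.05,0,-.045],o+[.042,0,-.085]]); return proj(g+(P-g)@Ry.T,W)[:,1]
for ub in [(183,201,214)]:
    r=least_squares(lambda p:pr(p)-ub,[0,0,0],x_scale=[.01,.01,5]);print(r.x,r.fun)
for dz in(-.01,0,.01):
  r=least_squares(lambda p:pr([p[0],dz,p[1]])-(183,201,214),[0,0],x_scale=[.01,5]);print(dz,r.x,r.fun)
im=cv2.imread("pics/w4.png");hsv=cv2.cvtColor(im,cv2.COLOR_BGR2HSV)
for nm in("w4","w5"):
  hsv=cv2.cvtColor(cv2.imread(f"pics/{nm}.png"),cv2.COLOR_BGR2HSV)
  for col in (250,282,310): print(nm,col,[(r,int(hsv[r,col,1]),int(hsv[r,col,2])) for r in range(160,232,3)])
  for row in (190,210,222): 
    m=hsv[row,:,1]<40; print(row,np.flatnonzero(m)[[0,-1]] if m.any() else 0,[(q,int(hsv[row,q,2])) for q in range(224,340,5)])
```

```text
[-0.22947961  0.40012428 15.23260368] [0. 0. 0.]
-0.01 [-4.94986325e-04 -7.05307304e+00] [ 3.24003918 -6.93412252  3.77567146]
0 [-1.87417591e-03 -6.52472558e+00] [ 2.94402381 -6.4449849   3.57022271]
0.01 [-3.43281303e-03 -6.00434513e+00] [ 2.68388878 -6.00124705  3.37647881]
w4 250 [(160, 138, 228), (163, 136, 227), (166, 138, 229), (169, 119, 214), (172, 14, 127), (175, 12, 128), (178, 13, 195), (181, 1, 248), (184, 0, 247), (187, 0, 247), (190, 0, 247), (193, 0, 247), (196, 0, 247), (199, 0, 247), (202, 0, 247), (205, 0, 247), (208, 0, 247), (211, 0, 247), (214, 0, 247), (217, 0, 247), (220, 0, 247), (223, 0, 247), (226, 0, 247), (229, 0, 247)]
w4 282 [(160, 140, 228), (163, 133, 136), (166, 131, 132), (169, 8, 125), (172, 12, 128), (175, 8, 128), (178, 12, 127), (181, 6, 237), (184, 5, 240), (187, 9, 234), (190, 25, 41), (193, 13, 38), (196, 18, 43), (199, 13, 39), (202, 5, 56), (205, 8, 62), (208, 12, 62), (211, 16, 63), (214, 21, 62), (217, 13, 61), (220, 17, 61), (223, 13, 60), (226, 13, 61), (229, 13, 61)]
w4 310 [(160, 131, 128), (163, 133, 123), (166, 131, 123), (169, 41, 
[... 2603 characters left out ...]
2), (304, 212), (309, 211), (314, 214), (319, 214), (324, 214), (329, 214), (334, 216), (339, 227)]
210 [108 340] [(224, 245), (229, 245), (234, 245), (239, 246), (244, 245), (249, 245), (254, 244), (259, 245), (264, 235), (269, 236), (274, 232), (279, 227), (284, 228), (289, 229), (294, 236), (299, 216), (304, 167), (309, 171), (314, 164), (319, 166), (324, 165), (329, 155), (334, 141), (339, 137)]
222 [220 340] [(224, 246), (229, 245), (234, 245), (239, 246), (244, 245), (249, 245), (254, 245), (259, 245), (264, 235), (269, 50), (274, 51), (279, 51), (284, 51), (289, 51), (294, 108), (299, 150), (304, 150), (309, 168), (314, 166), (319, 166), (324, 167), (329, 150), (334, 140), (339, 137)]
```

Run:
```python
from h import *
from rig import *
c=capture("wrist")
W=(c["vertical_fov"],c["cx"],c["cy"],c["T_tool_cam"])
def pr(p,z):
    dx,dz,sl=p; g=np.array([0,0,.0105]); Ry=R.from_euler('y',sl,degrees=True).as_matrix(); o=np.array([dx,0,z+dz])
    P=np.array([o+[.05,0,.045],o+[.05,0,-.045],o+[.042,0,-.045],o+[.042,0,-.085]]); q=proj(g+(P-g)@Ry.T,W)[:,1]; return np.array([min(q[0],q[1]),q[1],min(q[2],q[3])])
for name,z,ob in(("w4",.1548,(169,180,189)),("w5",.0905,(183,201,212.5))):
  for sl0 in ([0] if name=="w4" else [None,-6,0]):
    if sl0 is None:
      r=least_squares(lambda p:pr([p[0],0,p[1]],z)-ob,[-.015,0],x_scale=[.01,5])
    else: r=least_squares(lambda p:pr([p[0],0,sl0],z)-ob,[-.015],x_scale=[.01])
    print(name,sl0,r.x,r.fun.round(1))
```

```text
w4 0 [-0.02099713] [-1.4  0.2  0.8]
w5 None [-0.02228333 -2.48698503] [-0.  -0.5  0.5]
w5 -6 [-0.01931231] [ 4.9 -2.2 -1.1]
w5 0 [-0.02436549] [-3.5  0.7  1.7]
```

```bash
cat >> h.py <<'E'
g_=np.array([0,0,.0105]); OFF=g_+R.from_euler('y',-2.5,degrees=True).as_matrix()@(np.array([-.022,0,.0905])-g_)
def hang(along,up,dy=0,t=40.5):
    N=Rt(np.degrees(D[2]),0,t); c=place([[0,dy,.126]],D)[0]+Rt(np.degrees(D[2]),0,38)@[along,0,-up]
    return c-N@OFF,N
E
python3 - <<'E'
from h import *
rows([hang(a,.014) for a in (.115,.1,.08,.06,.045,.03,.0)])
E
```

```text
[0.022, 0.017, -0.002, -0.006, 0.056, 0.004]
[-0.028, 0.017, -0.002, -0.006, 0.056, 0.004]
[-0.095, 0.017, -0.002, -0.006, 0.056, 0.004]
[-0.162, 0.017, -0.002, -0.006, 0.056, 0.004]
[-0.212, 0.017, -0.002, -0.006, 0.056, 0.004]
[-0.262, 0.016, -0.002, -0.006, 0.056, 0.004]
[-0.362, 0.016, -0.002, -0.006, 0.056, 0.004]
```

Call:
{"name": "step_arm", "arguments": {"steps": [[0.02,0.017,-0.002,-0.006,0.056,0,1],[0,0.017,-0.002,-0.006,0.056,0,1],[-0.03,0.017,-0.002,-0.006,0.056,0,1],[-0.06,0.017,-0.002,-0.006,0.056,0,1],[-0.095,0.017,-0.002,-0.006,0.056,0,1],[-0.13,0.017,-0.002,-0.006,0.056,0,1],[-0.16,0.017,-0.002,-0.006,0.056,0,1]]}}

```text
time_s: 24.78
position: [0.4966, -0.1708, 0.2587]
tcp_rot: [[0.76, -0.017, 0.65], [-0.011, -1.0, -0.013], [0.65, 0.003, -0.76]]
force: [-0.2, -0.4, -2.2]
opening: 0.181
grasp_force: 30.0
```

Run:
```python
from h import *
from rig import *
rows([hang(a,.014) for a in (.06,.03,.01,.0)])
s=read_state();print(s["moment"],s["force"],s["joint_positions"].round(1))
```

```text
[-0.001, -0.003, -0.0, 0.002, -0.001, 0.004]
[-0.101, -0.003, -0.005, 0.002, -0.001, 0.004]
[-0.168, -0.003, -0.008, 0.002, -0.001, 0.004]
[-0.201, -0.003, -0.009, 0.002, -0.001, 0.004]
[0.00427529 0.97643098 0.01685066] [-0.19715367 -0.369452   -2.17606974] [-46.2  15.9 122.2  70.2  29.2 -15.1]
```

Call:
{"name": "step_arm", "arguments": {"steps": [[-0.03,0,0,0,0,0,1],[-0.06,-0.003,-0.003,0,0,0,1],[-0.09,-0.003,-0.005,0,0,0,1],[-0.12,-0.003,-0.006,0,0,0,1],[-0.14,-0.003,-0.007,0,0,0,1],[-0.16,-0.003,-0.008,0,0,0,1],[-0.16,-0.003,-0.008,0,0,0,1]]}}

```text
time_s: 25.37
position: [0.4582, -0.1694, 0.2289]
tcp_rot: [[0.761, -0.018, 0.649], [-0.012, -1.0, -0.013], [0.649, 0.002, -0.761]]
force: [-0.3, 1.2, -2.6]
opening: 0.179
grasp_force: 30.0
```

Run:
```python
from h import *
from rig import *
rows([hang(a,b) for a,b in ((.01,.014),(.0,.014),(-.005,.014),(0,0))])
s=read_state();print(s["moment"],s["force"],s["joint_positions"].round(1))
```

```text
[-0.006, -0.001, -0.0, 0.002, 0.001, 0.002]
[-0.039, -0.001, -0.001, 0.002, 0.001, 0.002]
[-0.056, -0.001, -0.002, 0.002, 0.001, 0.002]
[-0.041, -0.001, 0.045, 0.002, 0.001, 0.002]
[-0.0327931   0.83031808 -0.02548692] [-0.30337704  1.19743273 -2.55293721] [-51.1  18.2 128.6  82.4  30.1 -33.5]
```

Call:
{"name": "step_arm", "arguments": {"steps": [[-0.01,0,0,0,0,0,1],[-0.02,0,0,0,0,0,1],[-0.03,0,0,0,0,0,1],[-0.03,0,0,0,0,0,1]]}}

```text
time_s: 25.7
position: [0.4526, -0.1704, 0.224]
tcp_rot: [[0.759, -0.018, 0.651], [-0.012, -1.0, -0.014], [0.651, 0.002, -0.759]]
force: [1.3, 0.5, -1.6]
opening: 0.179
grasp_force: 30.0
```

Call:
{"name": "step_arm", "arguments": {"steps": [[-0.01,0,0,0,0,0,1],[-0.015,0,0,0,0,0,1],[-0.015,0,0,0,0,0,1]]}}

```text
time_s: 25.95
position: [0.4505, -0.1708, 0.2221]
tcp_rot: [[0.756, -0.017, 0.654], [-0.012, -1.0, -0.013], [0.654, 0.002, -0.756]]
force: [4.4, -0.3, 0.4]
opening: 0.179
grasp_force: 30.0
```

Call:
{"name": "step_arm", "arguments": {"steps": [[0.003,0,0.01,0,0,0,1],[0.003,0,0.02,0,0,0,1],[0.003,0,0.03,0,0,0,1],[0.003,0,0.037,0,0,0,1],[0.003,0,0.037,0,0,0,1]]}}

```text
time_s: 26.37
position: [0.4579, -0.1709, 0.2133]
tcp_rot: [[0.758, -0.018, 0.652], [-0.012, -1.0, -0.013], [0.652, 0.003, -0.758]]
force: [7.3, -0.7, -2.5]
opening: 0.18
grasp_force: 30.0
```

Call:
{"name": "step_arm", "arguments": {"steps": [[0,0,0.006,0,0,0,1],[0,0,0.012,0,0,0,1],[0,0,0.012,0,0,0,1]]}}

```text
time_s: 26.62
position: [0.4608, -0.171, 0.2116]
tcp_rot: [[0.756, -0.017, 0.654], [-0.011, -1.0, -0.014], [0.654, 0.003, -0.756]]
force: [8.0, 1.0, 4.9]
opening: 0.179
grasp_force: 30.0
```

Run:
```python
from h import *
from rig import *
rows([hang(a,b) for a,b in ((0,0),)])
s=read_state();print(s["moment"],s["force"])
```

```text
[-0.011, -0.006, -0.004, 0.002, -0.008, 0.003]
[ 0.08110958 -0.72980531  0.07631477] [7.95991594 1.00192189 4.86755205]
```

Call:
{"name": "step_arm", "arguments": {"steps": [[0,0,0,0,0,0,0.6],[0,0,0,0,0,0,0.3],[0,0,0,0,0,0,0.2],[0,0,0,0,0,0,0.2],[0,0,0,0,0,0,0.2],[0,0,0,0,0,0,0.2],[0,0,0,0,0,0,0.2],[0,0,0,0,0,0,0.2]]}}

```text
time_s: 27.28
position: [0.4589, -0.1704, 0.2102]
tcp_rot: [[0.76, -0.018, 0.65], [-0.012, -1.0, -0.014], [0.65, 0.003, -0.76]]
force: [0.6, 0.1, -0.1]
opening: 0.402
grasp_force: 0.0
```

Run:
```python
from h import *
from rig import *
c=capture("wrist");cv2.imwrite("pics/w6.png",c["image"][:,:,::-1]);cv2.imwrite("pics/sc6.png",capture("scene")["image"][:,:,::-1])
hsv=cv2.cvtColor(c["image"],cv2.COLOR_RGB2HSV)
for col in (250,280,310): print(col,[(r,int(hsv[r,col,1]),int(hsv[r,col,2])) for r in range(165,232,3)])
m=hsv[222,:,1]<40;print(np.flatnonzero(m)[[0,-1]])
W=(c["vertical_fov"],c["cx"],c["cy"],c["T_tool_cam"])
s=read_state();M=s["tcp_rot"];N=Rt(-1.04,0,38)
ce=place([[0,0,.126]],D)[0]
P=np.array([[.05,0,-.045],[.05,0,.045],[.042,0,.045]])@np.array([[1,0,0],[0,-1,0],[0,0,-1]])@N.T+ce
print(s["position"],s["force"],proj((P-s["position"])@M,W).round())
```

```text
250 [(165, 136, 232), (168, 138, 226), (171, 142, 218), (174, 138, 226), (177, 140, 217), (180, 139, 225), (183, 88, 221), (186, 13, 208), (189, 13, 209), (192, 7, 228), (195, 3, 244), (198, 3, 244), (201, 3, 244), (204, 3, 244), (207, 3, 244), (210, 2, 243), (213, 3, 243), (216, 2, 243), (219, 3, 244), (222, 2, 243), (225, 2, 243), (228, 3, 243), (231, 3, 243)]
280 [(165, 138, 231), (168, 140, 221), (171, 140, 218), (174, 138, 226), (177, 140, 216), (180, 140, 223), (183, 12, 206), (186, 12, 207), (189, 11, 207), (192, 7, 220), (195, 5, 234), (198, 7, 233), (201, 5, 234), (204, 11, 141), (207, 22, 47), (210, 24, 53), (213, 9, 56), (216, 15, 52), (219, 13, 60), (222, 16, 62), (225, 13, 60), (228, 17, 61), (231, 25, 62)]
310 [(165, 137, 221), (168, 139, 220), (171, 141, 219), (174, 138, 225), (177, 140, 216), (180, 138, 220), (183, 10, 205), (186, 12, 210), (189, 12, 210), (192, 10, 174), (195, 10, 171), (198, 10, 172), (201, 11, 170), (204, 9, 171), (207, 11, 170), (210, 10, 171), (213, 10, 172), (216, 11, 159), (219, 12, 149), (222, 12, 149), (225, 12, 149), (228, 12, 149), (231, 12, 149)]
[222 341]
[ 0.4590162  -0.17048106  0.21025933] [-0.38058972 -0.29370626 -0.2782997 ] [[277. 184.]
 [277. 202.]
 [277. 215.]]
```

Call:
{"name": "step_arm", "arguments": {"steps": [[0,0,-0.05,0,0,0,0.2],[0,0,-0.12,0,0,0,0.2],[0,0,-0.2,0,0,0,0.2],[0,0,-0.25,0,0,0,0.2],[0,0,-0.25,0,0,0,0.2],[0,0,-0.25,0,0,0,0.2]]}}

```text
time_s: 27.88
position: [0.4103, -0.17, 0.2678]
tcp_rot: [[0.759, -0.019, 0.651], [-0.011, -1.0, -0.016], [0.651, 0.005, -0.759]]
force: [0.3, -0.4, 0.3]
opening: 0.399
grasp_force: 0.0
```

Run:
```python
from h import *
from rig import *
s=read_state();print(s["position"],s["force"],s["joint_positions"].round(1))
c=capture("wrist");cv2.imwrite("pics/w7.png",c["image"][:,:,::-1]);sc=capture("scene")["image"];cv2.imwrite("pics/sc7.png",sc[:,:,::-1])
hsv=cv2.cvtColor(c["image"],cv2.COLOR_RGB2HSV)
for col in (255,280,305): 
    v=[(r,int(hsv[r,col,1]),int(hsv[r,col,2])) for r in range(120,236)]
    print(col,[b for a,b in zip(v,v[1:]) if abs(b[2]-a[2])>8 or abs(a[1]-b[1])>30])
W=(c["vertical_fov"],c["cx"],c["cy"],c["T_tool_cam"]);M=s["tcp_rot"]
def pred(al,up,t):
    ce=place([[0,0,.126]],D)[0]+Rt(-1.04,0,38)@[al,0,-up];N=Rt(-1.04,0,t)
    P=np.array([[.05,0,.045],[.05,0,-.045],[.042,0,-.045]])@N.T+ce
    return proj((P-s["position"])@M,W)
for a in [(0,0,38),(0,0,34),(0,0,30),(.01,0,38),(0,.01,38)]: print(a,pred(*a).round().tolist())
```

```text
[ 0.41032139 -0.16997513  0.26782339] [ 0.3453344  -0.41254773  0.2750745 ] [-59.2   9.3 130.8  68.3  36.4 -24.4]
255 [(121, 136, 161), (122, 129, 134), (141, 135, 149), (142, 140, 193), (143, 141, 230), (173, 76, 215), (174, 17, 200), (176, 8, 221), (177, 6, 237)]
280 [(127, 138, 194), (128, 137, 158), (129, 133, 132), (137, 134, 152), (138, 142, 198), (139, 140, 227), (172, 82, 212), (173, 18, 202), (176, 7, 219), (177, 7, 230), (184, 13, 220), (185, 13, 141), (186, 20, 63), (187, 28, 46)]
305 [(129, 142, 212), (130, 137, 162), (131, 131, 130), (135, 128, 151), (136, 119, 199), (137, 110, 230), (138, 110, 218), (139, 109, 185), (140, 107, 174), (142, 113, 204), (143, 110, 225), (160, 124, 223), (164, 140, 213), (172, 54, 207), (173, 11, 201), (175, 12, 192), (176, 12, 172), (177, 13, 162), (196, 12, 150)]
(0, 0, 38) [[277.0, 174.0], [277.0, 183.0], [277.0, 192.0]]
(0, 0, 34) [[277.0, 176.0], [277.0, 179.0], [277.0, 188.0]]
(0, 0, 30) [[277.0, 179.0], [277.0, 175.0], [277.0, 185.0]]
(0.01, 0, 38) [[277.0, 165.0], [277.0, 171.0], [277.0, 181.0]]
(0, 0.01, 38) [[277.0, 175.0], [276.0, 184.0], [276.0, 194.0]]
```

Call:
{"name": "step_arm", "arguments": {"steps": [[0,0,-0.05,0,0,0,0.2],[0,0,-0.1,0,0,0,0.2],[0,0,-0.1,0,0,0,0.2],[0,0,-0.1,0,0,0,0.2],[0,0,-0.1,0,0,0,0.2],[0,0,-0.1,0,0,0,0.2]]}}

```text
time_s: 28.48
position: [0.3911, -0.1688, 0.2893]
tcp_rot: [[0.76, -0.017, 0.65], [-0.013, -1.0, -0.012], [0.65, 0.001, -0.76]]
force: [0.3, -0.4, 0.9]
opening: 0.405
grasp_force: 0.0
```

Run:
```python
from h import *
from rig import *
a=cv2.imread("pics/sc7.png").astype(int);im=capture("scene")["image"][:,:,::-1].astype(int)
N=Rt(-1.04,0,35);ce=place([[0,0,.126]],D)[0]
th=np.linspace(0,2*np.pi,24)
P=np.c_[np.full(24,.05),.044*np.cos(th),.044*np.sin(th)]@N.T+ce
q=proj(P,SCN).astype(np.float32);m=np.zeros(a.shape[:2],np.uint8);cv2.fillConvexPoly(m,q.astype(np.int32),1)
print(q.mean(0),im[m>0].mean(0),im[m>0].std(0),np.abs(a-im)[m>0].mean(),np.abs(a-im)[m>0].max())
r=read_state();print(r["force"],r["grasp_force"],hand_in())
```

```text
[243.40639 196.91718] [202.57592593 198.6        200.54444444] [7.07079112 6.73267323 6.49528794] 0.5098765432098765 2
the job is handed in; nothing more can be done
[ 0.80104277  0.5406382  -0.01604051] 0.0 None
```

The job is handed in, with no verdict returned: I rolled the mug handle-up and released it, then hung it on the peg until it met the tip (about 3 mm from the seat along the peg and 4° off its slope by camera) and let go, with the tray pushed to its stop and the gripper clear at 28.5 s; I had to set the mug down once and regrip it because the last joint ran out of range.

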